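# Moisture reading on the sloping test board

### The job

Take a moisture reading: first wake the reader by pressing its round plunger head right down to its stop and letting it come up again, then draw the square-handled probe up out of its stand. Hold the probe square to the face of the sloping board with its pin point inside the burnt round ring (not on the cross), pressed lightly so that the sprung pin is about half way in, neither barely touching nor bottomed. Finish while still holding it there so, and leave everything else on the table where it is.

Things in the scene. Friction and masses are not known exactly. Their poses are not given: they have to be found in the camera images.
- reader: reader: fixed aluminium box 75x100x45 mm (x, y, z) with a small round dial on its front (-x) face; origin on the table under its centre, z up. The upright plunger stands on the middle of its top. The reader and the stand may swap sides.
- plunger_top (a point): centre of the flat top of the plunger's round brass head (34 mm across, 10 mm thick), 80 mm above the table when up; moves with the head
- plunger (a joint): travel of the plunger: 0 up, 0.010 m fully down on its stop (it moves straight down); a spring raises it, 3 N at the top rising to 8 N at the stop
- stand: stand: fixed dark wooden block 80x80x78 mm with a round hole of 22 mm, 70 mm deep, down the middle of its top; origin on the table under its centre
- probe: loose probe, 0.13 kg (varies), upright in the stand at the start. Origin on its axis at the underside of an aluminium collar (36 mm across, 6 mm thick) that rests on the stand's top, 78 mm above the table; z up the axis. Above the collar: square wooden handle 26x26 mm, faces normal to its x and y, z = 6 to 91 mm, grip at about z = 50 mm, brass button to 95 mm. Below: steel nose, 16 mm, to z = -45 mm, then the pin.
- probe_point (a point): the round end of the probe's sprung pin (7 mm thick), 63 mm below the probe's origin along its axis when the pin is out; the point that must stand inside the ring
- probe_pin (a joint): how far the pin is pushed into the nose: 0 fully out, 0.010 m bottomed; spring 1 N at the start rising to 6 N, 0.5 N per mm
- rest: fixed plywood rest carrying the sloping board: base 150x180x12 mm; origin on the table under its centre, x toward the high side of the slope, z up
- board: pale wooden board 130x170x22 mm fixed on the rest with its face sloping 20 degrees (0.35 rad), low edge toward the robot; origin at the middle of the upper face, 75 mm above the table; z is the normal of the face (out of it), x runs up the slope, y along it (level)
- ring_mark: dark burnt ring, 28 mm across, line 2.4 mm, on the board's face; origin at its centre on the face; its own axes are level, not those of the face. It lies to one side of the board's middle, the cross to the other; which side varies
- cross_mark: dark burnt X-shaped cross, 26 mm wide, on the board's face; not the place to test; origin at its centre
- sample_tile_1: bystander: orange-brown wooden sample tile 50x94x12 mm, loose; origin under its centre
- sample_tile_2: bystander: pale wooden sample tile 54x88x13 mm, loose; origin under its centre
- tape_measure: bystander: tape measure 31x79x63 mm, loose; origin under its middle
- masking_tape: bystander: roll of tape 98 mm across, 25 mm high, loose; origin under its middle
- wax_tin: bystander: round tin 68 mm across, 43 mm high, loose; origin under its middle
- wood_block_3: bystander: pale wooden block 36x105x42 mm, loose; origin under its middle
Things that resemble listed ones, but are neither listed nor needed, are in the scene too. What is shaped like the stand but pink is not meant.

How it is judged:
On the way, in this order (a step that is already met when the one before it is completed fails the run):
1. the reader's plunger is pressed down to its stop (value of joint plunger above 0.0088 m), for 0.05 s.
2. the plunger has come up again and the probe is out of the stand, its point above the hole (value of joint plunger below 0.002 m and (height (world z) of probe_point above 0.085 m or horizontal distance between probe_point and stand above 0.06 m) and contact force between the fingers and probe above 2 N), for 0.05 s.
3. the pin stands in the ring, square to the board, lightly pressed (distance between probe_point and ring_mark below 0.012 m and angle between the z axis of probe and the z axis of board, either way round below 0.15 rad and value of joint probe_pin between 0.002 and 0.008 m and contact force between probe and board above 0.5 N and contact force between the fingers and probe above 2 N), for 0.2 s.
At the end, for the whole second after the job is handed in: The fingers hold the probe still, off its stand, its axis within 0.15 rad of the board's normal, its point within 12 mm of the ring's centre and the pin 2 to 8 mm in (of 10) against the board; the plunger is up (under 2 mm) (all of step 3 and value of joint plunger below 0.002 m and contact force between probe and stand below 0.1 N and height (world z) of probe above 0.1 m and linear speed of probe below 0.02 m/s); the arm keeps its last pose, push and grip.
It fails at once if the probe is pushed hard on the board (over 20 N) (contact force between probe and board above 20 N).
It fails at once if a loose bystander is moved by more than 30 mm (distance of any of sample_tile_1, sample_tile_2, tape_measure, masking_tape, wax_tin, wood_block_3 from where it was at the start of the episode above 0.03 m).
It also fails if it takes over 45 s, if anything falls off the work surface, if the arm or the gripper's body presses on something with over 40 N, if the wrist force passes 120 N, or if a joint passes its speed limit or range.

### The arm

A 6-joint arm with a two-finger parallel gripper is mounted at the origin on a cart in front of the work surface, level with it; the furniture and walls round the work are solid. World frame = base frame: x ahead of the robot, y to its left, z up, the work surface at z = 0. Lengths are in m, angles in rad, forces in N, time in s.
With the tool pointing down it reaches from about 0.375 to 0.975 m from the base axis. Payload 3.8 kg.
Tool frame: the origin (TCP) lies between the finger pads; the fingertips stand 17 mm ahead of it and the grasp point (between the pads) lies 2 mm behind it; z points along the fingers, y is the line along which they close (so a half turn about z gives the same grasp; the last joint's range is limited). The gripper opens to 85 mm and grips with 20 to 120 N. Pads are 22 mm wide; open, the fingers measure 114 mm over their backs; the gripper's body (76 mm by 85 mm) begins 54 mm behind the grasp point. The pads swing forward as they close: fully open they stand 13 mm farther back than shut.
Start: joints at [1.116, 0.264, 1.604, -0, 1.274, -0.037], TCP at [0.274, 0.617, 0.248] pointing down, gripper open.
Joint ranges: [-2.63, 2.63], [-0.94, 2.18], [0.31, 2.57], [-1.31, 4.45], [0, 2.66], [-2.55, 2.55]. Speed limits (rad/s): [2.57, 2.57, 3.14, 3.14, 3.14, 3.14].

### API

Orientations are given as a rotation vector (axis times angle).
In Python, from workcell import bot gives the robot as it stands.
- The arm moves only by the tool play_rows, never from a script. Its argument "steps" is one flat list of numbers, 4 for each row, row after row: the shift along the tool's x, y, z in m, then the turn about the tool's z in rad. A call has 1 to 10 rows; each row is the pose to reach, as a shift and turn from the pose commanded when the call began, along the tool's axes at that moment; what a row does not reach only later rows make up. A row lasts 1/8 s, in which the tool goes at most 62.5 mm and 10.7 degrees, less where a joint would pass 70% of its speed; a pose out of reach is approached as far as the arm can. A call with a gripper value outside its range is refused whole. "jaw" is the closure in counts, from 0 (fully open) to 255 (shut), set as the call begins (left out, the last holds). The fingers move at their own pace and stop on an object; "grip_force" is the grip in N (left out, the last holds). Time passes only in rows, so rows that repeat a pose let the fingers close. It gives the time, the measured TCP pose, the force, the opening and the grip force at its end, in the units of the state.
- bot.read_state(): the state, without advancing time (a new reading comes with each control period).
- bot.read_camera(name): name is "scene" or "top" or "wrist"; returns a dict with "pixels" (400x640x3 uint8, blue, green, red), "mtx" (3x3 intrinsics, pixels), "R" (3x3) and "t" (3): a world point X has camera coordinates R X + t. Camera axes: x right, y down, z forward; pixel columns grow to the right and rows downward; lengths in m; the calibration is good to about 2 mm. The wrist camera is an equidistant fisheye: a pixel r from the principal point sees the ray r / f radians off the axis. A picture is of the moment at which its call begins. There is no depth.
- bot.finish_job(): hands the job in; it is judged then, once.
The state is a dict: "time": time; "q": joint angles; "joint_vel": joint speeds; "joint_torque": joint torques, N m; "tool_pos": TCP position; "tcp_rot": TCP orientation; "wrist_force": force on the tool from outside, world axes, zero at the start; "torque": the same for the moment, N m; "width": opening from 0.0 (shut) to 1.0 (fully open); "grip_force": force on a finger pad.
Only numpy, scipy, OpenCV 4.12 (cv2) and the standard library are available. Lean on these libraries where they do the work, as an engineer would, in place of code of your own. Each camera call takes 0.05 s, during which the arm holds its last target. There are 200 camera calls.

## Working session

There is one attempt and no reset: what is moved stays moved. The work goes in short steps, Python scripts to look and compute and a tool call to move; the robot and the scene stay as the last step left them, time stands still between calls to the robot, and variables do not carry over. Pictures are saved under pics/ and viewed, at most 10 in all, crops included, and the job is handed in when it is done.

Besides the shell and the picture viewer there is one more tool, called after "Call:" as name(argument=value, ...) on one line, values as JSON. play_rows: Moves the arm, as the interface text tells. Its arguments: {"type":"object","properties":{"steps":{"type":"array"},"jaw":{"type":"number"},"grip_force":{"type":"number"}},"required":["steps"]}

```bash
mkdir -p pics; ls; cat > h.py <<'E'
import numpy as np, cv2
from workcell import bot
def ray(c,u,v):
    K,R,t=np.array(c["mtx"]),np.array(c["R"]),np.array(c["t"])
    d=R.T@np.linalg.solve(K,[u,v,1.]); return -R.T@t,d
def onz(c,u,v,z):
    o,d=ray(c,u,v); return o+d*(z-o[2])/d[2]
def proj(c,X):
    p=np.array(c["mtx"])@(np.array(c["R"])@np.array(X)+np.array(c["t"])); return p[:2]/p[2]
E
python3 - <<'E'
from h import *
import pickle
cs={n:bot.read_camera(n) for n in("top","scene")}
pickle.dump(cs,open("c0.pkl","wb"))
for n in cs: cv2.imwrite(f"pics/{n}0.png",cs[n]["pixels"]); print(n,-np.array(cs[n]["R"]).T@cs[n]["t"])
s=bot.read_state(); print(s)
E
```

```text
pics
top [ 0.3539183  -0.12743933  1.40557472]
scene [-0.30246749 -1.43591013  1.19418631]
{'time': 0.1, 'q': array([ 1.11612271e+00,  2.64688493e-01,  1.60527083e+00,  1.99649882e-05,
        1.27370372e+00, -3.68700287e-02]), 'joint_vel': array([-0.0004567 , -0.00126822, -0.0020641 ,  0.00113467, -0.00120404,
       -0.00017019]), 'joint_torque': array([ 1.55107596e-04, -5.16709328e+01, -3.68589699e+01, -5.37480673e-05,
        6.42658590e-03, -2.81136232e-05]), 'tool_pos': array([0.27357912, 0.61637076, 0.24706126]), 'tcp_rot': array([-0.65142175, -3.07277775,  0.00314662]), 'wrist_force': array([ 0.07234681, -0.16788302, -1.19817971]), 'torque': array([0.01488267, 0.01199881, 0.0036085 ]), 'grip_force': 0.0, 'width': 0.9992840373014354}
```

View pics/top0.png

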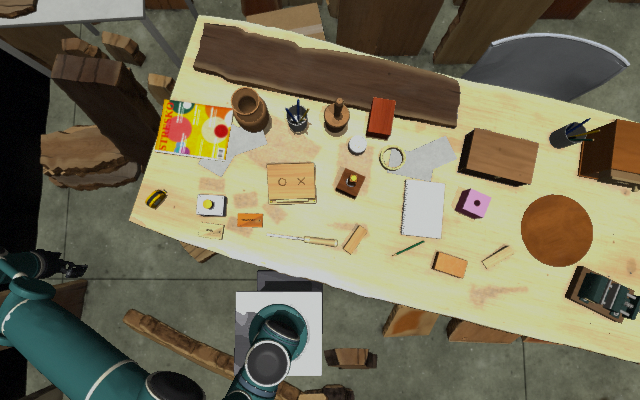

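View pics/scene0.png

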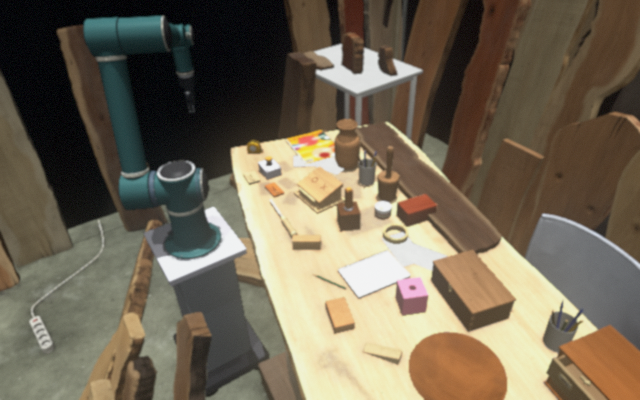

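Top view: reader at about (211,205), with its plunger head at (209,204). The stand and probe are at (351,182). The board is at (291,183), with the ring on the left at (282,182) and the cross at (301,182). The pink decoy is at (474,203).

```bash
python3 - <<'E'
from h import *
import pickle
cs=pickle.load(open("c0.pkl","rb")); c=cs["top"]; p=c["pixels"]
print(c["mtx"])
cr=p[145:245,190:380]; cv2.imwrite("pics/topcrop.png",cv2.resize(cr,None,fx=4,fy=4,interpolation=cv2.INTER_CUBIC))
cs2=cs["scene"]["pixels"][140:240,230:420]; cv2.imwrite("pics/scenecrop.png",cv2.resize(cs2,None,fx=4,fy=4,interpolation=cv2.INTER_CUBIC))
for n,u,v,z in [("plunger",209,204,.08),("ring",282.5,182,.075),("cross",301,182,.075),("button",353,178,.173)]: print(n,onz(c,u,v,z).round(4))
E
```

```text
[[372.19666365   0.         312.42359198]
 [  0.         372.19666365 197.42568129]
 [  0.           0.           1.        ]]
plunger [0.4666 0.2461 0.08  ]
ring [ 0.5477 -0.0154  0.075 ]
cross [ 0.5479 -0.0822  0.075 ]
button [ 0.5477 -0.2595  0.173 ]
```

View pics/topcrop.png

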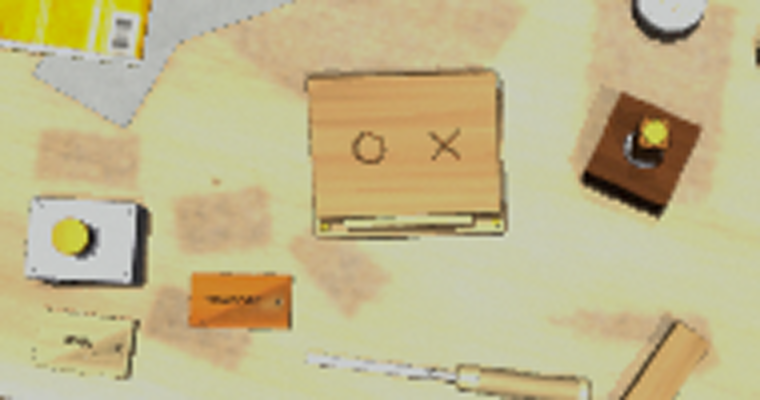

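View pics/scenecrop.png

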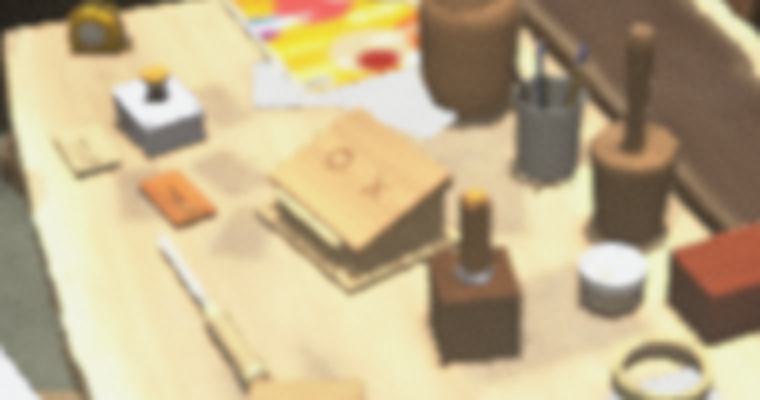

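The crops show the ring at top px (282.2,182.0), the cross at (301.5,181.3), the plunger head at (207.5,204.2) and the button at (353.8,178.3). The stand is turned by about 23° in the image, and the board's low edge is toward the robot.

The tool can't be tilted. I plan to pivot the probe about 20° in the grasp by levering its nose against the rim of the stand's hole.

```bash
cat >> h.py <<'E'
from scipy.spatial.transform import Rotation as Ro
def st():
    s=bot.read_state(); R=Ro.from_rotvec(s["tcp_rot"]).as_matrix()
    print("t%.2f"%s["time"],"tcp",s["tool_pos"].round(4),"x",R[:,0].round(3),"y",R[:,1].round(3),"z",R[:,2].round(3),"F",s["wrist_force"].round(1),"w%.3f g%.1f"%(s["width"],s["grip_force"]),"q",s["q"].round(2)); return s,R
def togo(T,yaw=None):  # shift in tool axes to world target; yaw = world angle of tool y (mod pi)
    s,R=st(); print("shift",(R.T@(np.array(T)-s["tool_pos"])).round(4))
    if yaw is not None:
        a=np.arctan2(R[1,1],R[0,1]); d=-(yaw-a); print("turn",(d+np.pi/2)%np.pi-np.pi/2)  # tool z is down
E
python3 - <<'E'
from h import *
import pickle
cs=pickle.load(open("c0.pkl","rb")); c=cs["top"]
f=lambda x,y,z:onz(c,190+x/4,145+y/4,z)
hsv=cv2.cvtColor(c["pixels"],cv2.COLOR_BGR2HSV)
for n,(x0,x1,y0,y1),z in [("plunger",(198,220,194,214),.08),("button",(346,362,170,186),.173)]:
    m=((hsv[...,0]>22)&(hsv[...,0]<32)&(hsv[...,1]>150)).astype(np.uint8); k=np.zeros_like(m);k[y0:y1,x0:x1]=1
    v,u=np.nonzero(m*k); print(n,len(u),u.mean(),v.mean(),onz(c,u.mean(),v.mean(),z).round(4))
print("ring",f(369,148,.075).round(4),"cross",f(446,145,.075).round(4))
S=[f(x,y,.078) for x,y in((620,92),(702,127),(661,204),(583,178))]
print("stand",np.mean(S,0).round(4),[np.round(np.linalg.norm(S[i]-S[i-1]),3) for i in range(4)],[np.round(np.degrees(np.arctan2(*(S[i]-S[i-1])[1::-1])),1) for i in range(4)])
B=[f(306,73,.097),f(497,68,.097),f(504,211,.053),f(315,214,.053)]
print("board",np.mean(B,0).round(4),[np.round(np.linalg.norm(B[i]-B[i-1]),3) for i in range(4)],[np.round(np.degrees(np.arctan2(*(B[i]-B[i-1])[1::-1])),1) for i in range(4)])
P=f(70,237,.08); togo([P[0],P[1],.15])
E
```

```text
plunger 59 207.10169491525423 203.66101694915255 [0.4678 0.2529 0.08  ]
button 26 353.34615384615387 177.57692307692307 [ 0.5492 -0.2607  0.173 ]
ring [ 0.5477 -0.0145  0.075 ] cross [ 0.5506 -0.084   0.075 ]
stand [ 0.5461 -0.2601  0.078 ] [np.float64(0.085), np.float64(0.08), np.float64(0.079), np.float64(0.074)] [np.float64(-23.2), np.float64(-113.3), np.float64(151.8), np.float64(71.6)]
board [ 0.553  -0.0475  0.075 ] [np.float64(0.13), np.float64(0.171), np.float64(0.132), np.float64(0.173)] [np.float64(2.2), np.float64(-88.3), np.float64(-176.8), np.float64(91.1)]
t0.10 tcp [0.2736 0.6164 0.2471] x [-0.914  0.406  0.   ] y [ 0.406  0.914 -0.002] z [-0.001 -0.002 -1.   ] F [ 0.1 -0.2 -1.2] w0.999 g0.0 q [ 1.12  0.26  1.61  0.    1.27 -0.04]
shift [-0.3237 -0.2554  0.0976]
```

Call:
play_rows(steps=[-0.32,-0.254,0.1,0,-0.32,-0.254,0.1,0,-0.32,-0.254,0.1,0,-0.32,-0.254,0.1,0,-0.32,-0.254,0.1,0,-0.32,-0.254,0.1,0,-0.32,-0.254,0.1,0,-0.32,-0.254,0.1,0,-0.32,-0.254,0.1,0], jaw=255, grip_force=20)

```text
time: 1.23
tool_pos: [0.4631, 0.255, 0.1481]
tcp_rot: [-0.653, -3.072, -0.0]
wrist_force: [0.2, -0.0, -0.3]
width: 0.001
grip_force: 0.0
```

```bash
python3 - <<'E'
from h import *
togo([.4675,.2525,.105])
E
```

```text
t1.23 tcp [0.4631 0.255  0.1481] x [-0.914  0.407  0.001] y [0.407 0.914 0.   ] z [-0.001  0.    -1.   ] F [ 0.2 -0.  -0.3] w0.001 g0.0 q [ 0.46  0.07  2.02  0.    1.05 -0.7 ]
shift [-0.0051 -0.0005  0.0431]
```

Call:
play_rows(steps=[-0.005,0,0.04,0,-0.005,0,0.05,0,-0.005,0,0.056,0,-0.005,0,0.06,0,-0.005,0,0.061,0,-0.005,0,0.061,0])

```text
time: 1.98
tool_pos: [0.4672, 0.2536, 0.0887]
tcp_rot: [-0.65, -3.072, -0.0]
wrist_force: [-6.2, -0.8, 7.1]
width: 0.004
grip_force: 3.4
```

Call:
play_rows(steps=[0,0,0.0015,0,0,0,0.003,0,0,0,0.003,0])

```text
time: 2.35
tool_pos: [0.4675, 0.2537, 0.087]
tcp_rot: [-0.651, -3.073, -0.001]
wrist_force: [-7.7, -2.3, 13.1]
width: -0.003
grip_force: 6.8
```

Call:
play_rows(steps=[0,0,-0.06,0,0,0,-0.12,0,-0.0,-0.05,-0.18,0,-0.03,-0.1,-0.18,0], jaw=60)

```text
time: 2.85
tool_pos: [0.4568, 0.1565, 0.2696]
tcp_rot: [0.642, 3.065, 0.009]
wrist_force: [0.9, -1.0, -0.4]
width: 0.765
grip_force: 0.0
```

Call:
play_rows(steps=[-0.252,-0.337,0,0,-0.252,-0.337,0,0,-0.252,-0.337,0,0,-0.252,-0.337,0,0,-0.252,-0.337,0,0,-0.252,-0.337,0,0,-0.252,-0.337,0,0,-0.252,-0.337,0,0,-0.252,-0.337,0,0,-0.252,-0.337,0,0])

```text
time: 4.1
tool_pos: [0.5481, -0.254, 0.2637]
tcp_rot: [0.649, 3.073, 0.0]
wrist_force: [0.8, 0.8, -0.4]
width: 0.763
grip_force: 0.0
```

```bash
python3 - <<'E'
from h import *
import pickle
togo([.547,-.260,.2],np.radians(67))
cs={n:bot.read_camera(n) for n in("wrist","top","scene")}
pickle.dump(cs,open("c1.pkl","wb"))
cv2.imwrite("pics/w1.png",cs["wrist"]["pixels"])
print(cs["wrist"]["mtx"],-np.array(cs["wrist"]["R"]).T@cs["wrist"]["t"],cs["wrist"]["R"])
E
```

```text
t4.10 tcp [ 0.5481 -0.254   0.2637] x [-0.915  0.404 -0.   ] y [0.404 0.915 0.   ] z [ 0.001  0.    -1.   ] F [ 0.8  0.8 -0.4] w0.763 g0.0 q [-0.48  0.12  1.74  0.    1.28 -1.63]
shift [-0.0014 -0.006   0.0637]
turn -0.014809269839459294
[[309.70691629   0.         317.24643671]
 [  0.         309.70691629 194.40043433]
 [  0.           0.           1.        ]] [ 0.48220926 -0.22478908  0.38895113] [[ 4.04160132e-01  9.14688093e-01  5.30252257e-04]
 [ 8.78187210e-01 -3.88194009e-01  2.79450595e-01]
 [ 2.55815973e-01 -1.12477129e-01 -9.60159926e-01]]
```

View pics/w1.png

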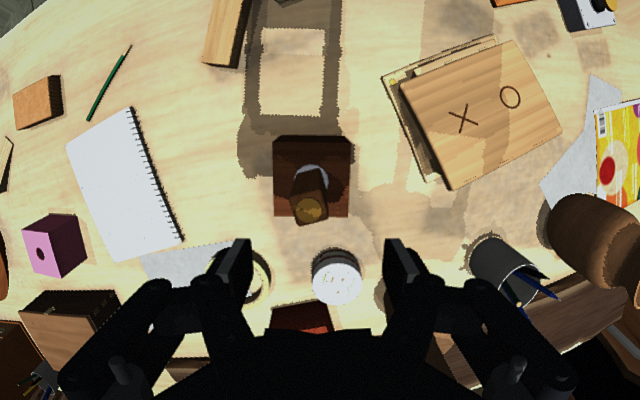

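The wrist view shows the stand square with the tool, the handle top with its button at about (310,210), and the ring at (510,97). The handle may be turned a little, so I'll zoom in.

```bash
python3 - <<'E'
from h import *
import pickle
c=pickle.load(open("c1.pkl","rb"))["wrist"]
p=c["pixels"][125:235,260:370]; p=np.clip(p.astype(float)*2.2,0,255).astype(np.uint8)
cv2.imwrite("pics/w1c.png",cv2.resize(p,None,fx=5,fy=5,interpolation=cv2.INTER_CUBIC))
E
```

```text
(no output)
```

View pics/w1c.png

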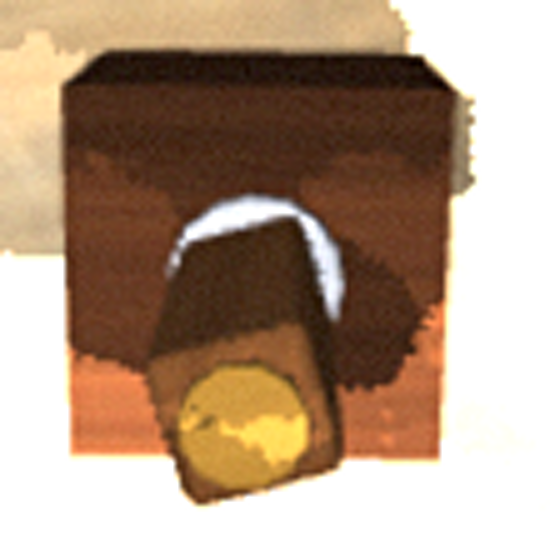

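Top-face corners of the handle in the crop are about (150,358), (298,322), (340,468) and (192,503), so it is turned roughly 14° from the stand.

```bash
cat >> h.py <<'E'
def fray(c,u,v):
    K,R,t=np.array(c["mtx"]),np.array(c["R"]),np.array(c["t"])
    a=np.array([u-K[0,2],v-K[1,2]]); r=np.linalg.norm(a); th=r/K[0,0]
    return -R.T@t, R.T@np.r_[a/r*np.sin(th),np.cos(th)]
def fonz(c,u,v,z):
    o,d=fray(c,u,v); return o+d*(z-o[2])/d[2]
E
python3 - <<'E'
from h import *
import pickle
c=pickle.load(open("c1.pkl","rb"))["wrist"]
f=lambda x,y,z:fonz(c,260+x/5,125+y/5,z)
def rep(n,S): print(n,np.mean(S,0).round(4),[np.round(np.linalg.norm(S[i]-S[i-1]),4) for i in range(4)],[np.round(np.degrees(np.arctan2(*(S[i]-S[i-1])[1::-1])),1) for i in range(4)])
rep("handle",[f(x,y,.169) for x,y in((150,358),(298,322),(340,468),(192,503))])
rep("stand",[f(x,y,.078) for x,y in((65,85),(458,88),(440,458),(72,455))])
print("button",f(243,427,.173))
for n,u,v in(("ring",510,97),("cross",464,119)): print(n,fonz(c,u,v,.074))
E
```

```text
handle [ 0.5479 -0.2605  0.169 ] [np.float64(0.0239), np.float64(0.0227), np.float64(0.0238), np.float64(0.0233)] [np.float64(170.3), np.float64(80.3), np.float64(-8.2), np.float64(-99.6)]
stand [ 0.5488 -0.2604  0.078 ] [np.float64(0.0795), np.float64(0.0795), np.float64(0.0793), np.float64(0.0791)] [np.float64(155.2), np.float64(65.6), np.float64(-25.1), np.float64(-114.3)]
button [ 0.54841554 -0.26089509  0.173     ]
ring [ 0.54908446 -0.01249974  0.074     ]
cross [ 0.55253489 -0.08124427  0.074     ]
```

Call:
play_rows(steps=[-0.003,-0.006,0.03,-0.13,-0.003,-0.006,0.05,-0.26,-0.003,-0.006,0.09,-0.26,-0.003,-0.006,0.132,-0.26,-0.003,-0.006,0.132,-0.26])

```text
time: 4.88
tool_pos: [0.5453, -0.2598, 0.1273]
tcp_rot: [-0.246, -3.124, -0.005]
wrist_force: [-0.7, 0.7, -0.0]
width: 0.764
grip_force: 0.0
```

Call:
play_rows(steps=[0,0,0,0,0,0,0,0,0,0,0,0,0,0,0,0,0,0,0,0], jaw=255, grip_force=25)

```text
time: 5.5
tool_pos: [0.55, -0.2628, 0.134]
tcp_rot: [0.247, 3.128, -0.002]
wrist_force: [-0.4, 0.6, 6.5]
width: 0.301
grip_force: 31.7
```

```bash
python3 - <<'E'
from h import *
st()
E
```

```text
t5.50 tcp [ 0.55   -0.2628  0.134 ] x [-0.988  0.157 -0.004] y [ 0.157  0.988 -0.001] z [ 0.004 -0.002 -1.   ] F [-0.4  0.6  6.5] w0.301 g31.7 q [-0.49  0.23  1.86  0.    1.04 -1.9 ]
```

Call:
play_rows(steps=[0,0,-0.015,0,0,0,-0.03,0,0,0,-0.03,0,0.008,0,-0.03,0,0.016,0,-0.03,0])

```text
time: 6.12
tool_pos: [0.5335, -0.2597, 0.162]
tcp_rot: [0.248, 3.128, -0.001]
wrist_force: [4.1, 0.6, 0.1]
width: 0.299
grip_force: 31.1
```

Call:
play_rows(steps=[0.007,0,0,0,0.014,0,0,0,0.02,0,0,0,0.02,0,0,0])

```text
time: 6.62
tool_pos: [0.5117, -0.2562, 0.161]
tcp_rot: [-0.248, -3.13, -0.001]
wrist_force: [2.2, 0.5, -1.1]
width: 0.3
grip_force: 30.7
```

```bash
python3 - <<'E'
from h import *
import pickle
st()
cs={n:bot.read_camera(n) for n in("wrist","scene","top")}
pickle.dump(cs,open("c2.pkl","wb"))
a=cs["wrist"]["pixels"][100:300,200:440]; b=cs["scene"]["pixels"][170:270,310:410]
g=lambda p,k:cv2.resize(np.clip(p.astype(float)*1.8,0,255).astype(np.uint8),None,fx=k,fy=k,interpolation=cv2.INTER_CUBIC)
a=g(a,2);b=g(b,3);c=np.zeros((400,780,3),np.uint8);c[:,:480]=a;c[:300,480:780]=b
cv2.imwrite("pics/s2.png",c)
E
```

```text
t6.62 tcp [ 0.5117 -0.2562  0.161 ] x [-0.988  0.157  0.002] y [0.157 0.988 0.   ] z [-0.002  0.001 -1.   ] F [ 2.2  0.5 -1.1] w0.300 g30.7 q [-0.51  0.14  1.92 -0.    1.08 -1.92]
```

View pics/s2.png

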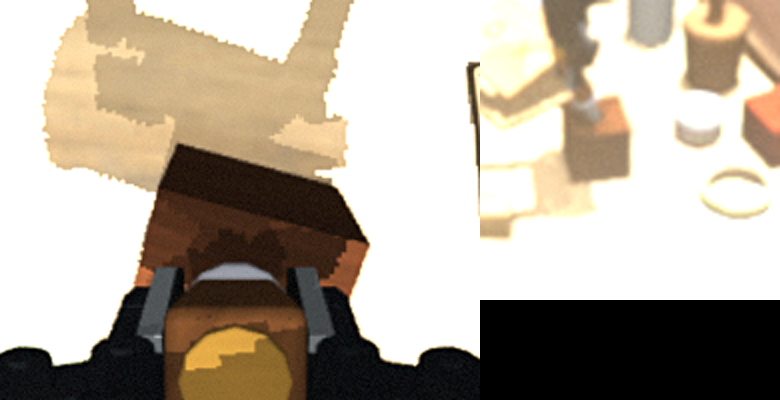

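The button is at wrist px (318,281), and in the scene view the probe leans toward the robot with its nose still in the hole.

```bash
python3 - <<'E'
from h import *
import pickle
c=pickle.load(open("c2.pkl","rb"))["wrist"]; g=np.array([.5117,-.2562,.163])
for a in (10,15,20,25):
    P=fonz(c,318,281,g[2]+.037*np.cos(np.radians(a))); print(a,(P-g).round(4),np.degrees(np.arcsin((P-g)[:2]@[-.988,.157]/.037)))
E
```

```text
10 [-0.0169  0.0033  0.0364] 27.76044952321304
15 [-0.0165  0.0033  0.0357] 26.995279777447653
20 [-0.0159  0.0032  0.0348] 25.940739079713577
25 [-0.0151  0.0031  0.0335] 24.61216923095222
```

Call:
play_rows(steps=[0.008,0,-0.02,0,0.016,0,-0.04,0,0.016,0,-0.075,0,0.016,0,-0.1,0,0.016,0,-0.1,0])

```text
time: 7.4
tool_pos: [0.498, -0.2548, 0.2656]
tcp_rot: [0.247, 3.126, -0.005]
wrist_force: [-0.0, 0.2, -1.0]
width: 0.3
grip_force: 30.7
```

```bash
python3 - <<'E'
from h import *
import pickle
s,R=st(); g=s["tool_pos"]+[0,0,.002]; print("time",s["time"])
cs={n:bot.read_camera(n) for n in("wrist","scene","top")}
pickle.dump(cs,open("c3.pkl","wb"))
c=cs["scene"]; u,v=proj(c,g).astype(int); print("grip px scene",proj(c,g),"tip15/20/25",[proj(c,g+.121*np.array([.988*np.sin(np.radians(a)),-.157*np.sin(np.radians(a)),-np.cos(np.radians(a))])).round(1) for a in(15,20,25)])
k=lambda p,k:cv2.resize(np.clip(p.astype(float)*1.3,0,255).astype(np.uint8),None,fx=k,fy=k,interpolation=cv2.INTER_CUBIC)
print(u,v); cv2.imwrite("pics/s3.png",np.hstack([k(c["pixels"][v-40:v+60,u-50:u+50],5),k(cs["wrist"]["pixels"][200:400,250:370],2.5)]))
E
```

```text
t7.40 tcp [ 0.498  -0.2548  0.2656] x [-0.988  0.157 -0.006] y [ 0.157  0.988 -0.003] z [ 0.006 -0.003 -1.   ] F [-0.   0.2 -1. ] w0.300 g30.7 q [-0.52  0.03  1.84 -0.    1.27 -1.93]
time 7.4
grip px scene [336.39011305 170.47050285] tip15/20/25 [array([344.1, 194.3]), array([346.5, 193. ]), array([348.8, 191.5])]
336 170
```

View pics/s3.png

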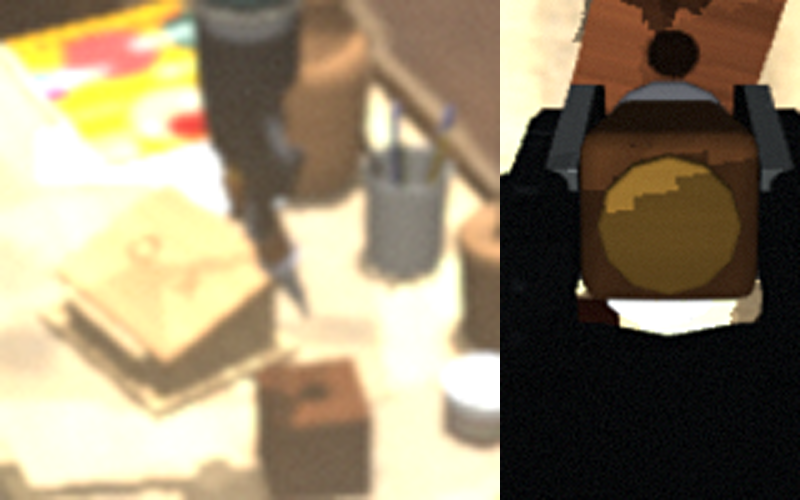

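The tip is at scene px (346.6,193.0), which matches the 20° prediction. The hole is visible and empty, so the probe is out. Next I move to the ring.

Call:
play_rows(steps=[0.038,0.236,0.0,-0.1,0.038,0.236,0.0,-0.2,0.038,0.236,0.0,-0.2,0.038,0.236,0.02,-0.2,0.038,0.236,0.035,-0.2,0.038,0.236,0.045,-0.2,0.038,0.236,0.045,-0.2,0.038,0.236,0.045,-0.2])

```text
time: 8.55
tool_pos: [0.4969, -0.0161, 0.2166]
tcp_rot: [-0.063, 3.141, -0.0]
wrist_force: [-0.1, -0.1, -1.1]
width: 0.298
grip_force: 30.6
```

```bash
python3 - <<'E'
from h import *
import pickle
togo([.4975,-.0156,.214],np.radians(92.4)); s,R=st()
cs={n:bot.read_camera(n) for n in("wrist","scene","top")}
pickle.dump(cs,open("c4.pkl","wb"))
g=s["tool_pos"]; tip=g+.119*np.array([.3417,.0143,-.9397]); print("tip est",tip)
k=lambda p,k:cv2.resize(p,None,fx=k,fy=k,interpolation=cv2.INTER_CUBIC)
out=[]
for n in("scene","top"):
    u,v=proj(cs[n],tip).astype(int); print(n,u,v,proj(cs[n],tip),"ring",proj(cs[n],[.5484,-.0135,.074])); out.append(k(cs[n]["pixels"][v-40:v+35,u-40:u+40],5))
cv2.imwrite("pics/s4.png",np.hstack(out))
E
```

```text
t8.55 tcp [ 0.4969 -0.0161  0.2166] x [-0.999 -0.04  -0.   ] y [-0.04   0.999 -0.   ] z [ 0. -0. -1.] F [-0.1 -0.1 -1.1] w0.298 g30.6 q [-0.08 -0.05  2.01 -0.    1.18 -1.69]
shift [-0.0006  0.0005  0.0026]
turn -0.0016589647858160639
t8.55 tcp [ 0.4969 -0.0161  0.2166] x [-0.999 -0.04  -0.   ] y [-0.04   0.999 -0.   ] z [ 0. -0. -1.] F [-0.1 -0.1 -1.1] w0.298 g30.6 q [-0.08 -0.05  2.01 -0.    1.18 -1.69]
tip est [ 0.53755994 -0.01437497  0.10474821]
scene 312 174 [312.20451739 174.54734513] ring [314.52380197 179.65887711]
top 281 183 [281.46860721 183.61919072] ring [281.98821086 181.83869521]
```

View pics/s4.png

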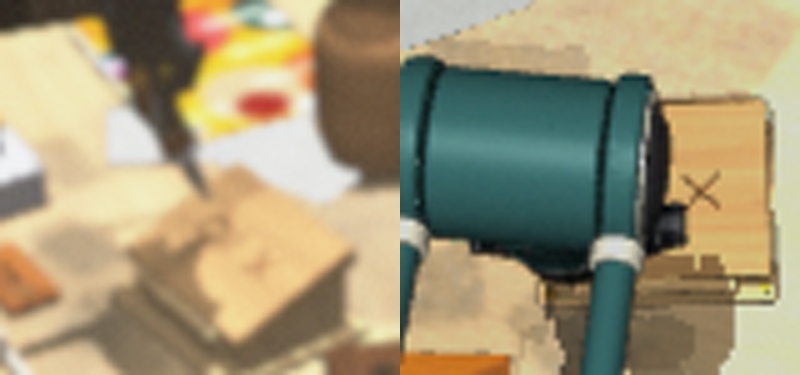

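Call:
play_rows(steps=[-0.004,0,0.012,0,-0.009,0,0.0245,0,-0.0092,0,0.0252,0,-0.0092,0,0.0252,0])

```text
time: 9.2
tool_pos: [0.5055, -0.0144, 0.1905]
tcp_rot: [0.066, -3.14, -0.0]
wrist_force: [0.9, 1.2, -1.0]
width: 0.301
grip_force: 30.6
```

Call:
play_rows(steps=[-0.0007,0,0.002,0,-0.0014,0,0.004,0,-0.0014,0,0.004,0,-0.0014,0,0.004,0])

```text
time: 9.7
tool_pos: [0.5072, -0.0144, 0.1872]
tcp_rot: [-0.066, 3.141, -0.0]
wrist_force: [0.8, 0.9, -1.3]
width: 0.296
grip_force: 30.6
```

Call:
play_rows(steps=[-0.0007,0,0.002,0,-0.0007,0,0.002,0,-0.0007,0,0.002,0])

```text
time: 10.07
tool_pos: [0.508, -0.0144, 0.1853]
tcp_rot: [-0.066, 3.141, -0.0]
wrist_force: [0.2, 0.6, 0.3]
width: 0.301
grip_force: 30.8
```

Call:
play_rows(steps=[-0.0007,0,0.002,0,-0.0007,0,0.002,0,-0.0007,0,0.002,0])

```text
time: 10.45
tool_pos: [0.5087, -0.0144, 0.1833]
tcp_rot: [-0.066, 3.141, -0.0]
wrist_force: [0.1, -1.0, 2.1]
width: 0.308
grip_force: 30.9
```

Call:
play_rows(steps=[0,0,0,0,0,0,0,0])

```text
time: 10.7
tool_pos: [0.5087, -0.0144, 0.1832]
tcp_rot: [-0.066, 3.141, -0.0]
wrist_force: [-0.1, 0.4, 2.5]
width: 0.301
grip_force: 30.9
```

```bash
python3 - <<'E'
from h import *
import pickle
F=[]
for i in range(6):
    cs={"scene":bot.read_camera("scene")}; F.append(bot.read_state()["wrist_force"])
print(np.mean(F,0),np.std(F,0)); s,R=st()
cs["wrist"]=bot.read_camera("wrist"); pickle.dump(cs,open("c5.pkl","wb"))
c=cs["scene"]; u,v=315,180
k=lambda p,k:cv2.resize(p,None,fx=k,fy=k,interpolation=cv2.INTER_CUBIC)
a=k(c["pixels"][v-40:v+20,u-30:u+30],6.7)[:400,:400]
cv2.imwrite("pics/s5.png",np.hstack([a,np.clip(k(cs["wrist"]["pixels"][100:300,220:420],2)*1.,0,255).astype(np.uint8)]))
E
```

```text
[-0.26528942  0.09533298  1.7895633 ] [0.44124622 0.57332914 0.4988472 ]
t11.00 tcp [ 0.5086 -0.0143  0.1831] x [-0.999 -0.042 -0.   ] y [-0.042  0.999 -0.   ] z [ 0.  0. -1.] F [-0.1  1.1  1.7] w0.301 g30.9 q [-0.08  0.    2.03  0.    1.12 -1.69]
```

View pics/s5.png

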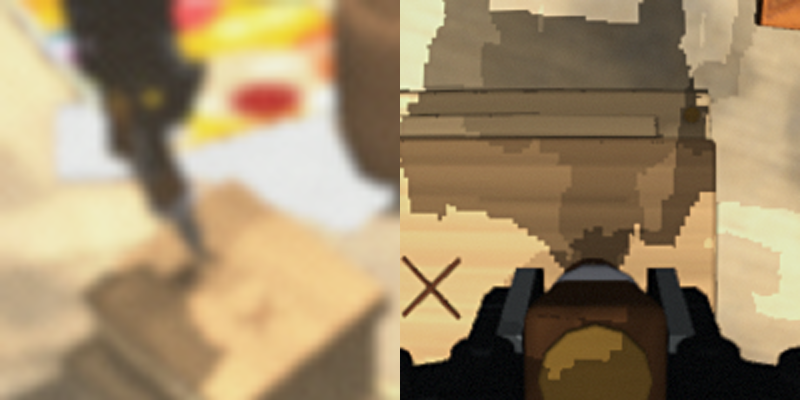

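The probe is on the board and leans square to it, with its tip at scene px (315.3,178.5). The board edges run parallel to the wrist image, and the cross is at wrist px (235.5,243.5).

```bash
python3 - <<'E'
from h import *
import pickle
c5=pickle.load(open("c5.pkl","rb")); n=np.array([-.3417,-.0143,.9397]); p0=np.array([.5484,-.0135,.074])
def onb(o,d): return o+d*((p0-o)@n)/(d@n)
print("tip",onb(*ray(c5["scene"],315.3,178.5)),"ring scene",onb(*ray(c5["scene"],314.8,179.6)))
print("px->mm",proj(c5["scene"],p0+[.01,0,.0036])-proj(c5["scene"],p0),proj(c5["scene"],p0+[0,.01,0])-proj(c5["scene"],p0))
x=onb(*fray(c5["wrist"],235.5,243.5)); print("cross",x,"ring by cross",x+.0690*np.array([-.042,.999,0]))
E
```

```text
tip [ 0.55419951 -0.01067382  0.07615186] ring scene [ 0.54935039 -0.01422587  0.07433454]
px->mm [ 1.94834881 -1.45445429] [-1.2456048  -1.07145465]
cross [ 0.55145565 -0.08183238  0.07407126] ring by cross [ 0.54855765 -0.01290138  0.07407126]
```

Call:
play_rows(steps=[-0.0003,0,0.001,0,-0.0003,0,0.001,0,-0.0003,0,0.001,0,-0.0003,0,0.001,0])

```text
time: 11.55
tool_pos: [0.5089, -0.0144, 0.1822]
tcp_rot: [-0.066, 3.141, -0.0]
wrist_force: [0.2, -0.4, 3.4]
width: 0.302
grip_force: 31.0
```

```bash
python3 - <<'E'
from h import *
F=[]
for i in range(8):
    bot.read_camera("top"); F.append(bot.read_state()["wrist_force"])
print(np.mean(F,0).round(2)); st()
E
```

```text
[ 0.18 -0.12  2.47]
t11.95 tcp [ 0.5089 -0.0144  0.1821] x [-0.999 -0.042 -0.   ] y [-0.042  0.999 -0.   ] z [ 0. -0. -1.] F [-0.3 -0.4  1.8] w0.297 g31.0 q [-0.08  0.    2.03 -0.    1.11 -1.69]
```

```bash
python3 -c "
from workcell import bot
print(bot.finish_job())"
```

```text
the job is handed in; nothing more can be done
None
```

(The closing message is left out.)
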